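Move the lid-sealing key over the end stops to the next rail

ROBOT

A 7-joint arm with a two-finger parallel gripper is mounted at the origin on the work surface. World frame = base frame: x ahead of the robot, y to its left, z up, the work surface at z = 0. Lengths are in m, angles in rad, forces in N, time in s.
With the tool pointing down it reaches from about 0.425 to 1.025 m from the base axis. Payload 9.4 kg.
Tool frame: the origin (TCP) lies at the very end of the fingers, on their centre line; the grasp point (between the pads) lies 19 mm behind it; z points along the fingers, x is the direction in which the jaws open and shut, and the axes are right-handed (so a half turn about z gives the same grasp; the last joint's range is limited). The gripper opens to 93 mm and grips with 3 to 60 N. Pads are 15 mm wide; open, the fingers measure 128 mm over their backs; the gripper's body (75 mm by 188 mm) begins 65 mm behind the grasp point.
Start: joints at [1.18, 0.599, -0.003, 1.599, 0.002, 0.943, -0.08], TCP at [0.224, -0.69, 0.219] pointing down, gripper open.
Joint ranges: [-2.57, 2.57], [-0.35, 1.97], [-1.29, 1.29], [0.11, 2.56], [-1.05, 4.19], [0.11, 1.86], [-2.63, 2.63]. Speed limits (rad/s): [2.22, 2.22, 3.01, 3.01, 3.14, 3.14, 3.14].

INTERFACE

Orientations are given as a 3x3 rotation matrix whose columns are the frame's x, y, z axes.
In Python, from workcell import robot gives the robot as it stands. The module is installed in compiled form; this text tells all that it offers.
- The arm moves only by the tool move_arm, never from a script. Its argument "deltas" is a list of rows, each an object with "translation": the shift along the tool's x, y, z in m, a list of three; "twist": the turn, a rotation vector about the tool's x, y, z in degrees, a list of three. A call has 1 to 20 rows; each row shifts and turns the pose as measured when the row begins, along the tool's axes as they then stand; what a row does not reach is not made up. A row lasts 1/8 s, in which the tool goes at most 62.5 mm and 10.7 degrees, less where a joint would pass 70% of its speed; a pose out of reach is approached as far as the arm can. A call with a gripper value outside its range is refused whole. "claw" is the finger opening in m, from 0 to 0.093, set as the call begins (left out, the last holds). The fingers move at their own pace and stop on an object; the grip force is fixed at half the most. Time passes only in rows, so rows that do not move let the fingers close. It gives the time, the measured TCP pose, the force and the opening at its end, in the units of the state.
- robot.read_state(): the state, without advancing time (a new reading comes with each control period).
- robot.read_camera(name): name is "scene" or "side" or "wrist"; returns a dict with "frame" (480x640x3 uint8, red, green, blue), "intrinsics" (3x3 intrinsics, pixels), "rvec" (rotation vector, rad) and "tvec" (3), from world to camera coordinates, as OpenCV has them; the wrist camera has in their place "mount" (4x4, takes a point from camera to tool coordinates, whose origin is the TCP and whose axes are the tool frame's). Camera axes: x right, y down, z forward; pixel columns grow to the right and rows downward; lengths in m; the calibration is good to about 2 mm. A picture is of the moment at which its call begins: read the wrist's pose just before it. There is no depth.
- robot.close_job(): hands the job in, once; it reports no verdict.
The state is a dict: "t": time; "joints": joint angles; "joint_velocities": joint speeds; "tau": joint torques, N m; "ee_pos": TCP position; "tcp_rot": TCP orientation; "contact_force": force on the tool from outside, world axes, zero at the start; "moment": the same for the moment, N m; "gripper_width": opening from 0.0 (shut) to 1.0 (fully open).
Only numpy, scipy, OpenCV 4.12 (cv2) and the standard library are available. Lean on these libraries where they do the work, as an engineer would, in place of code of your own. Each camera call takes 0.05 s, during which the arm holds its last target. There are 200 camera calls.

TASK

Take the lid-sealing key off the rail with the red ends by lifting its hanger over the end stop, bring it in over the end stop of the rail with the blue ends and set it down on that rail's strips just inside the stop. Then slide it gently along on the strips, without lifting it again and never pushing or pressing hard on either rail, until the hanger has dropped fully home in the notch, and let go so that it hangs there upright. Do not drop the key, and leave the jars and the other things where they stand.

Things in the scene. Friction and masses are not known exactly. Their poses are not given: they have to be found in the camera images.
- rail_red: Rail with red ends; the key hangs in it at the start. x runs along it, level, from its open end (-x, roughly towards the robot) to its closed end (+x), z up, origin at table level under its centre line. Two steel strips, each 12 mm wide, tops (running surface) at z = 190 mm, with a 16 mm slot between (y -8 to 8 mm). Fixed. Base plate x -50 to 140, y -40 to 40 mm, 10 mm thick; posts at the closed end.
- red_open (a point): Red rail's open end: centre line of the slot, height of the running surface, at x = -95 mm of the rail. Same axes as the rail. From here 6 mm outwards (to x = -101 mm) each strip carries a red end stop, top 8 mm above the running surface; the slot between the stops is open. At the closed end, 210 mm further in, a red cross piece is as high as the stops.
- rail_blue: Rail with blue ends, the next rail, empty at the start. Built, sized and with axes as the red rail, stops and cross piece blue. Its middle part is topped with brass plates, level with the steel (0.3 mm proud), with one notch across both strips, 29 mm long in x (5 mm longer than the hanger bar), 5 mm deep (floor at z = 185 mm), walls upright.
- blue_open (a point): Blue rail's open end: as red_open, on the blue rail. The notch's middle lies somewhere between 77 and 133 mm inwards (+x) from here: the brass plates are clamped at another place each time, and the notch is NOT measured. It shows as the gap in the brass, and can be felt: the hanger sinks 5 mm when it slides over it, and then the notch wall stops it.
- key_grip (a point): Lid-sealing key, one rigid upright piece of 0.3 to 0.54 kg: this is the centre of the dark wooden grip on top of its hanger bar, to be grasped from above. Grip: upright, square, 16 x 16 mm, from 10 to 60 mm above the bar's underside; this point is 40 mm above that underside. z up; x along the rail it hangs in, square to two grip faces; y along the bar.
- key_seat (a point): Centre of the underside of the key's hanger bar (24 mm in x, 38 in y, 10 high; two round runners below), which lies on both strips. Axes as key_grip. Below: a 9 mm stem through the slot, 55 mm down a crank reaching 60 mm to +y, and 82 to 104 mm down a disc 84 mm across, too wide for the slot: the key goes in or out only through an open end, the bar lifted above the stops.
- jar1: Small glass jar with white cap, 64 mm across, 90 mm tall; origin at the centre of its underside. To be left alone.
- jar2: Small glass jar with red cap, 60 mm across, 85 mm tall; origin at the centre of its underside. To be left alone.
- jar3: Small glass jar with yellow cap, 68 mm across, 100 mm tall; origin at the centre of its underside. To be left alone.
- crock: Blue ceramic crock, 110 mm rim, 140 mm tall; origin at the centre of its underside. To be left alone.
- lid_stack: Stack of white plastic lids, 80 mm across, 36 mm tall, between the rails; origin at the centre of its underside. To be left alone.
- spoon_rest: Wooden spoon rest, 200 x 75 x 19 mm; origin at the centre of its underside. To be left alone.
Mind the look-alikes: they are no part of the job. What is shaped like the part that bears key_grip but orange or pink is not meant.

How it is judged:
On the way, in this order (a step that is already met when the one before it is completed fails the run):
1. the hanger has been lifted over the red end stop and is out beyond the open end (x of key_seat in the frame of rail_red below -0.113 m and z of key_seat in the frame of rail_red above 0.192 m), for 0.05 s.
2. the hanger is past the blue end stop and set down on the blue rail's strips just inside the stop (12 to 60 mm in), before the notch (x of key_seat in the frame of rail_blue between -0.083 and -0.035 m and y of key_seat in the frame of rail_blue between -0.007 and 0.007 m and z of key_seat in the frame of rail_blue between 0.182 and 0.192 m and contact force between key and rail_blue above 0.3 N), for 0.1 s.
At the end, for the whole second after the job is handed in: The hanger bar rests in the notch of the blue rail: its underside 3.5 to 8 mm below the running surface, 69 to 141 mm in from the open end, within 7 mm of the centre line, upright within 0.08 rad, lined up with the rail within 0.25 rad, at rest (under 0.02 m/s) (z of key_seat in the frame of rail_blue between 0.182 and 0.1865 m and x of key_seat in the frame of rail_blue between -0.026 and 0.046 m and y of key_seat in the frame of rail_blue between -0.007 and 0.007 m and angle between key_seat's own z axis and vertical below 0.08 rad and angle between the x axis of key_seat and the x axis of rail_blue, either way round below 0.25 rad and linear speed of key below 0.02 m/s); the robot touches nothing.
It fails at once if the key is pushed or pressed against the blue rail with more than 35 N (contact force between key and rail_blue above 35 N).
It fails at once if the key is pushed or pulled against the red rail with more than 35 N (contact force between key and rail_red above 35 N).
It fails at once if the key is carried above the blue rail towards the notch instead of being slid on the strips, or lifted out of the notch again (more than 6 mm above the strips, more than 62 mm in from the open end) (x of key_seat in the frame of rail_blue between -0.033 and 0.14 m and y of key_seat in the frame of rail_blue between -0.02 and 0.02 m and z of key_seat in the frame of rail_blue above 0.196 m).
It fails at once if the key is dropped (height (world z) of key_seat below 0.15 m).
It fails at once if a bystander is moved by more than 20 mm (distance of any of jar1, jar2, jar3, crock, lid_stack, spoon_rest from where it was at the start of the episode above 0.02 m).
It also fails if it takes over 64 s, if anything falls off the work surface, if the arm or the gripper's body presses on something with over 40 N, if the wrist force passes 120 N, or if a joint passes its speed limit or range.

## Working session

There is one attempt and no reset: what is moved stays moved. The work goes in short steps, Python scripts to look and compute and a tool call to move; the robot and the scene stay as the last step left them, time stands still between calls to the robot, and variables do not carry over. Pictures are saved under pics/ and viewed, about 8 in all and at most 12, crops included, and the job is handed in when it is done.

Besides the shell and the picture viewer there is one more tool, called after "Request:" as name(argument=value, ...) on one line, values as JSON. move_arm: Moves the arm, as the interface text tells. Its arguments: {"type":"object","properties":{"deltas":{"type":"array","items":{"type":"object","properties":{"translation":{"type":"array","items":{"type":"number"}},"twist":{"type":"array","items":{"type":"number"}}}}},"claw":{"type":"number"}},"required":["deltas"]}

```bash
mkdir -p pics; cat > h.py <<'E'
import numpy as np, cv2
from workcell import robot
def cam(n):
    s=robot.read_state(); c=robot.read_camera(n); K=np.array(c["intrinsics"])
    if n=="wrist":
        T=np.eye(4);T[:3,:3]=s["tcp_rot"];T[:3,3]=s["ee_pos"];M=T@np.array(c["mount"]);R=M[:3,:3].T;t=-R@M[:3,3]
    else:
        R=cv2.Rodrigues(np.array(c["rvec"],float))[0];t=np.array(c["tvec"],float).ravel()
    return c["frame"],K,R,t
def save(n,f):
    fr,K,R,t=cam(n);cv2.imwrite(f"pics/{f}.png",fr[:,:,::-1]);np.savez(f"pics/{f}.npz",K=K,R=R,t=t);return fr,K,R,t
def load(f):
    d=np.load(f"pics/{f}.npz");return cv2.imread(f"pics/{f}.png"),d["K"],d["R"],d["t"]
def ray(C,p):
    _,K,R,t=C;d=R.T@np.linalg.inv(K)@np.array([p[0],p[1],1.]);return -R.T@t,d/np.linalg.norm(d)
def onz(C,p,z):
    o,d=ray(C,p);return o+d*(z-o[2])/d[2]
def tri(C1,p1,C2,p2):
    a,u=ray(C1,p1);b,v=ray(C2,p2);s=np.linalg.lstsq(np.c_[u,-v],b-a,rcond=None)[0]
    P,Q=a+u*s[0],b+v*s[1];return (P+Q)/2,np.linalg.norm(P-Q)
def proj(C,X):
    _,K,R,t=C;q=K@(R@np.array(X)+t);return q[:2]/q[2]
E
python3 - <<'E'
from h import *
s=robot.read_state()
print({k:np.round(v,3) for k,v in s.items()})
for n in("scene","side"):
    C=save(n,n+"0");print(n,-C[2].T@C[3],C[2][2])
a=cv2.imread("pics/scene0.png")
E
```

```text
{'t': np.float64(0.0), 'joints': array([ 1.18 ,  0.6  , -0.003,  1.6  ,  0.002,  0.943, -0.08 ]), 'joint_velocities': array([ 0.001,  0.001,  0.001, -0.001,  0.001,  0.001,  0.001]), 'tau': array([ 0.0000e+00, -7.6506e+01,  1.4970e+00, -2.5235e+01, -5.3000e-02,
        1.7000e-02,  0.0000e+00]), 'ee_pos': array([ 0.224, -0.689,  0.218]), 'tcp_rot': array([[ 0.309, -0.951, -0.001],
       [-0.951, -0.309,  0.001],
       [-0.002,  0.   , -1.   ]]), 'contact_force': array([-0.23 , -0.054,  0.138]), 'moment': array([-0.016, -0.025, -0.05 ]), 'gripper_width': np.float64(0.999)}
scene [1.14014588 0.3094389  1.2275328 ] [-0.49975008 -0.23691577 -0.83313911]
side [-0.0191975   0.57241237  0.70117838] [ 0.54933882 -0.59379106 -0.58791075]
```

View pics/scene0.png

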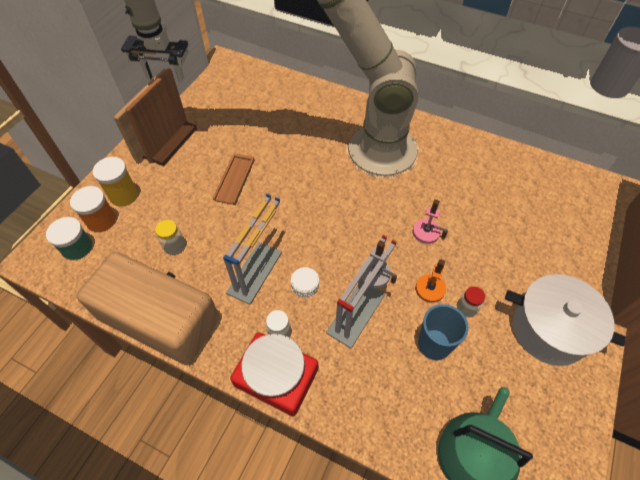

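View pics/side0.png

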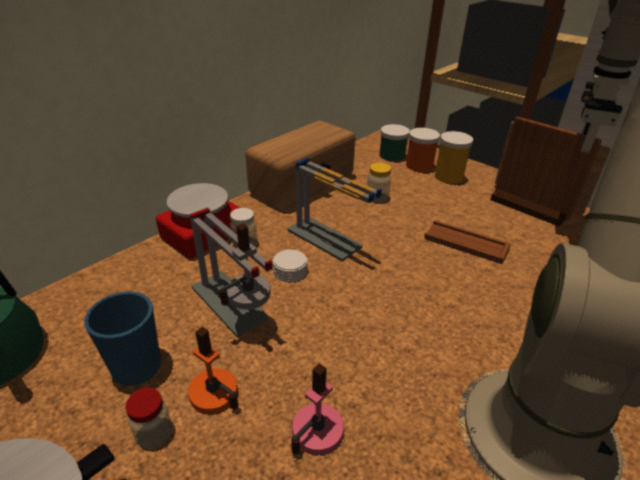

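Scene: the red rail runs from its stops at about (385,240) to the cross piece at (345,303). The blue rail runs from (272,198) to (235,258). There are three keys with dark grips: pink at (430,225), orange at (433,280), and the steel one in the red rail at (380,247). In the side view they are at (318,400), (210,365) and (243,238). The steel key hanging in the red rail is the one meant. I'll confirm that with an enlarged crop.

```bash
python3 - <<'E'
import cv2,numpy as np
a=cv2.imread("pics/scene0.png");b=cv2.imread("pics/side0.png")
f=lambda i,x,y,w,h:cv2.resize(i[y:y+h,x:x+w],(400,300),interpolation=cv2.INTER_CUBIC)
# tiles: scene red, side red, scene blue, side blue
o=np.vstack([np.hstack([f(a,325,225,100,75),f(b,185,195,100,75)]),np.hstack([f(a,215,190,100,75),f(b,290,140,100,75)])])
cv2.imwrite("pics/c0.png",o)
E
```

```text
(no output)
```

View pics/c0.png

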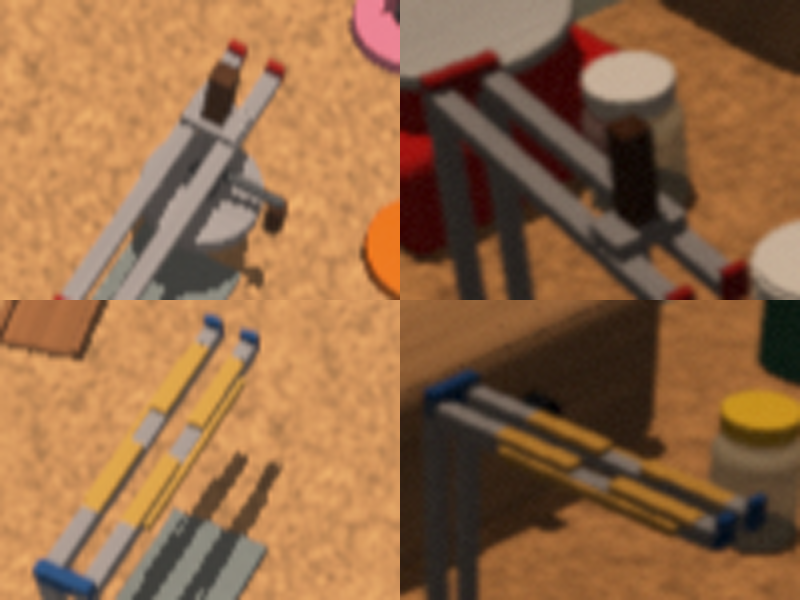

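```bash
python3 - <<'E'
from h import *
A=load("scene0");B=load("side0")
P={"r-":((384.2,236.8),(268.7,263.7)),"r+":((393.75,242),(255,269)),"grip":((381.2,243),(242.5,226)),
"rX":((345,303),None),"b-":((268,195.8),(379.2,192.5)),"b+":((277.5,200),(371.2,197.5)),"bX":((231.2,258.7),(302.5,162)),"n-":((252.5,222),(345.5,180.5)),"n+":((261.75,225),(337.5,184.5))}
for k,(p,q) in P.items():
    if q: print(k,*[np.round(v,4) for v in tri(A,p,B,q)],"z.198:",onz(A,p,.198).round(3),onz(B,q,.198).round(3))
    else: print(k,onz(A,p,.198).round(3))
E
```

```text
r- [0.4619 0.1682 0.193 ] 0.0003 z.198: [0.465 0.169 0.198] [0.457 0.172 0.198]
r+ [0.4667 0.1958 0.1945] 0.0008 z.198: [0.469 0.197 0.198] [0.463 0.198 0.198]
grip [0.5181 0.1752 0.2488] 0.0011 z.198: [0.486 0.169 0.198] [0.578 0.13  0.198]
rX [0.68  0.154 0.198]
b- [ 0.4746 -0.1699  0.1892] 0.0013 z.198: [ 0.48  -0.166  0.198] [ 0.466 -0.156  0.198]
b+ [ 0.4748 -0.1405  0.1885] 0.0003 z.198: [ 0.481 -0.136  0.198] [ 0.466 -0.127  0.198]
bX [ 0.6924 -0.1525  0.1933] 0.0022 z.198: [ 0.694 -0.152  0.198] [ 0.685 -0.144  0.198]
n- [ 0.5671 -0.1655  0.1852] 0.0013 z.198: [ 0.574 -0.16   0.198] [ 0.552 -0.146  0.198]
n+ [ 0.5662 -0.1371  0.1869] 0.0027 z.198: [ 0.571 -0.134  0.198] [ 0.553 -0.12   0.198]
```

```bash
cat >> h.py <<'E'
def delta(target,yaw=None):
    "tool-frame shift to world target; twist about tool z (deg) to bring tool x to yaw (deg)"
    s=robot.read_state();R=np.array(s["tcp_rot"]);d=R.T@(np.array(target)-s["ee_pos"])
    a=np.degrees(np.arctan2(R[1,0],R[0,0]));e=None
    if yaw is not None: e=R.T@cv2.Rodrigues(np.array([0,0,0.]))[0][:,0]*0
    if yaw is not None:
        c,sn=np.cos(np.radians(yaw)),np.sin(np.radians(yaw));G=np.array([[c,sn,0],[sn,-c,0],[0,0,-1.]])
        e=np.degrees(cv2.Rodrigues(R.T@G)[0].ravel()).round(2)
    print("pos",np.round(s["ee_pos"],4),"yaw %.2f"%a,"F",np.round(s["contact_force"],1),"d_tool",d.round(4),"twist",e,"t",round(float(s["t"]),2))
E
python3 - <<'E'
from h import *
A=load("scene0");B=load("side0")
print(tri(A,(120,118),B,(607,150)),tri(A,(180,74),B,(515,121)),tri(A,(180,74),B,(607,150)),tri(A,(120,118),B,(515,121)))
delta([.50,-.155,.40],0)
print(np.round(robot.read_camera("wrist")["mount"],3))
E
```

```text
(array([ 0.2463061 , -0.93821711,  0.06038483]), np.float64(0.13382572135056778)) (array([ 0.32606078, -0.51245084,  0.32670839]), np.float64(0.07314739284350587)) (array([ 0.17005029, -0.67076801,  0.21655666]), np.float64(0.014051143658296177)) (array([ 0.41836662, -0.71883608,  0.20906936]), np.float64(0.008928917033116782))
pos [ 0.2236 -0.6892  0.2178] yaw -72.02 F [0.2 0.5 0.2] d_tool [-0.423  -0.4277 -0.1816] twist [-4.000e-02  7.000e-02 -7.202e+01] t 0.1
[[ 1.     0.     0.     0.   ]
 [-0.     0.966  0.257 -0.071]
 [-0.    -0.257  0.966 -0.165]
 [ 0.     0.     0.     1.   ]]
```

Request:
move_arm(deltas=[{"translation": [0,0,-0.06]},{"translation": [0,0,-0.06]},{"translation": [0,0,-0.06]},{"translation": [0,0,-0.04]},{"twist": [0,0,-10]},{"twist": [0,0,-10]},{"twist": [0,0,-10]},{"twist": [0,0,-10]},{"twist": [0,0,-10]},{"twist": [0,0,-10]},{"twist": [0,0,-10]}])

```text
schema error: expected keys translation, twist
```

Request:
move_arm(deltas=[{"translation": [0,0,-0.06],"twist": [0,0,0]},{"translation": [0,0,-0.06],"twist": [0,0,0]},{"translation": [0,0,-0.05],"twist": [0,0,0]},{"translation": [0,0,0],"twist": [0,0,-10]},{"translation": [0,0,0],"twist": [0,0,-10]},{"translation": [0,0,0],"twist": [0,0,-10]},{"translation": [0,0,0],"twist": [0,0,-10]},{"translation": [0,0,0],"twist": [0,0,-10]},{"translation": [0,0,0],"twist": [0,0,-10]},{"translation": [0,0,0],"twist": [0,0,-10]}])

```text
t: 1.4
ee_pos: [0.2235, -0.688, 0.39]
tcp_rot: [[1.0, 0.004, -0.003], [0.004, -1.0, 0.007], [-0.003, -0.007, -1.0]]
contact_force: [-1.0, -0.0, -0.3]
gripper_width: 1.0
```

```bash
python3 - <<'E'
from h import *
delta([.53,-.155,.40],0)
E
```

```text
pos [ 0.2235 -0.688   0.39  ] yaw 0.22 F [-1.  -0.  -0.3] d_tool [ 0.3086 -0.5318 -0.0073] twist [-0.4   0.2   0.22] t 1.4
```

Request:
move_arm(deltas=[{"translation": [0.026,-0.045,0],"twist": [0,0,0]},{"translation": [0.026,-0.045,0],"twist": [0,0,0]},{"translation": [0.026,-0.045,0],"twist": [0,0,0]},{"translation": [0.026,-0.045,0],"twist": [0,0,0]},{"translation": [0.026,-0.045,0],"twist": [0,0,0]},{"translation": [0.026,-0.045,0],"twist": [0,0,0]},{"translation": [0.026,-0.045,0],"twist": [0,0,0]},{"translation": [0.026,-0.045,0],"twist": [0,0,0]},{"translation": [0.026,-0.045,0],"twist": [0,0,0]},{"translation": [0.026,-0.045,0],"twist": [0,0,0]},{"translation": [0.026,-0.045,0],"twist": [0,0,0]},{"translation": [0.023,-0.037,0],"twist": [0,0,0]},{"translation": [0,0,0],"twist": [0,0,0]}])

```text
t: 3.02
ee_pos: [0.5359, -0.1372, 0.3896]
tcp_rot: [[1.0, 0.004, -0.006], [0.004, -1.0, 0.011], [-0.006, -0.011, -1.0]]
contact_force: [-1.3, 0.6, 0.3]
gripper_width: 1.002
```

```bash
python3 - <<'E'
from h import *
save("wrist","wb1")
delta([.53,.18,.40],0)
E
```

```text
pos [ 0.5351 -0.1392  0.3894] yaw 0.12 F [-0.2 -0.6 -0.3] d_tool [-0.0045 -0.3193 -0.0075] twist [-0.55  0.39  0.12] t 3.08
```

View pics/wb1.png

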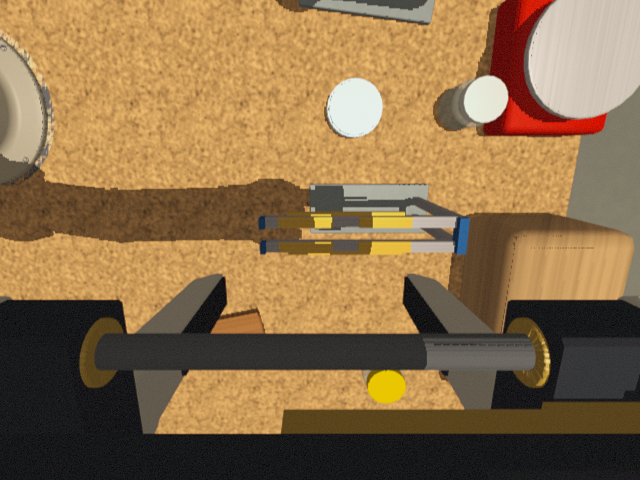

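The wrist view shows the blue rail with its stops at (262,221) and (262,247), its cross piece at (463,234), and brass on both strips with a gap at about column 350. I'll now measure these by colour masks.

```bash
cat >> h.py <<'E'
def blobs(img,lo,hi,roi,amin=8):
    h=cv2.cvtColor(img,cv2.COLOR_BGR2HSV);m=cv2.inRange(h,lo,hi);x,y,w,hh=roi;k=np.zeros_like(m);k[y:y+hh,x:x+w]=m[y:y+hh,x:x+w]
    n,_,st,c=cv2.connectedComponentsWithStats(k);return [(c[i].round(1),st[i][:5]) for i in range(1,n) if st[i][4]>=amin]
E
python3 - <<'E'
from h import *
C=load("wb1");roi=(250,205,230,55)
for c,s in blobs(C[0],(100,120,30),(125,255,255),roi): print("blue",c,s,onz(C,c,.198).round(4))
for r in (221,222,246,247): 
    row=C[0][r,255:475].astype(int); print(r,"".join("Y" if p[2]-p[0]>50 else ("b" if p[0]-p[2]>30 else ".") for p in row))
for u,v in((350,221),(350,247)): print(onz(C,(u,v),.19).round(4))
b=C[0][205:265,250:480];cv2.imwrite("pics/c1.png",cv2.resize(b,None,fx=3.4,fy=3.4,interpolation=cv2.INTER_CUBIC))
E
```

```text
blue [261.3 222.7] [259 217   6  12  66] [ 0.4779 -0.1404  0.198 ]
blue [461.1 235.1] [453 217  17  37 453] [ 0.6929 -0.1527  0.198 ]
blue [262.9 246.6] [261 241   5  12  54] [ 0.4788 -0.1669  0.198 ]
221 YYY.bbbbbb.............YYYYYYYYYYYYYYYYYYYYYYYYYYYYYYYYYYYYYYYYYYYYYYYYYYYYYYY..........................YYYYYYYYYYYYYYYYYYYYYYYYYYYYYYYYYYYYYYYYYYYYYYYYYYYYYY.............................................bbbbbbbbbbbb.YYYY
222 YYY.bbbbb..............YYYYYYYYYYYYYYYYYYYYYYYYYYYYYYYYYYYYYYYYYYYYYYYYYYYYYYY..........................YYYYYYYYYYYYYYYYYYYYYYYYYYYYYYYYYYYYYYYYYYYYYYYYYYYYYY............................................bbbbbbbbbbbbb.YY..
246 YYYYY.bbbb..............YYYYYYYYYYYYYYYYYYYYYYYYYYYYYYYYYYYYYYYYYYYYYYYYYYYYYY.........................YYYYYYYYYYYYYYYYYYYYYYYYYYYYYYYYYYYYYYYYYYYYYYYYYYYYY.............................................bbbbbbbbbbb.Y.Y.Y.Y
247 YYYYY.bbbbb.............YYYYYYYYYYYYYYYYYYYYYYYYYYYYYYYYYYYYYYYYYYYYYYYYYYYYYY.........................YYYYYYYYYYYYYYYYYYYYYYYYYYYYYYYYYYYYYYYYYYYYYYYYYYYYY............................................bbbbbbbbbbbb.YYYYY.Y
[ 0.5737 -0.1395  0.19  ]
[ 0.5746 -0.169   0.19  ]
```

View pics/c1.png

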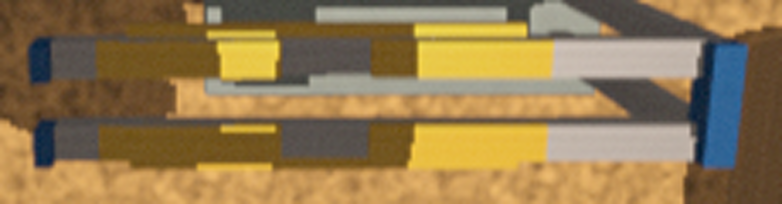

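Request:
move_arm(deltas=[{"translation": [0,-0.045,0],"twist": [-0.3,0.2,0]},{"translation": [0,-0.045,0],"twist": [-0.3,0.2,0]},{"translation": [0,-0.045,0],"twist": [0,0,0]},{"translation": [0,-0.045,0],"twist": [0,0,0]},{"translation": [0,-0.045,0],"twist": [0,0,0]},{"translation": [0,-0.045,0],"twist": [0,0,0.0]},{"translation": [0,-0.045,0],"twist": [0,0,0]},{"translation": [0,0,0],"twist": [0,0,0]},{"translation": [0,0,0],"twist": [0,0,0]}])

```text
t: 4.2
ee_pos: [0.5365, 0.1676, 0.3868]
tcp_rot: [[1.0, -0.021, -0.003], [-0.021, -1.0, -0.009], [-0.003, 0.009, -1.0]]
contact_force: [0.1, -0.1, 0.0]
gripper_width: 0.998
```

```bash
python3 - <<'E'
from h import *
C=save("wrist","wr1")
delta([.53,.18,.40],-7.5)
E
```

```text
pos [0.5364 0.1677 0.3869] yaw -1.21 F [ 0.5 -0.1 -0.7] d_tool [-0.0067 -0.012  -0.0132] twist [0.49 0.14 6.29] t 4.25
```

View pics/wr1.png

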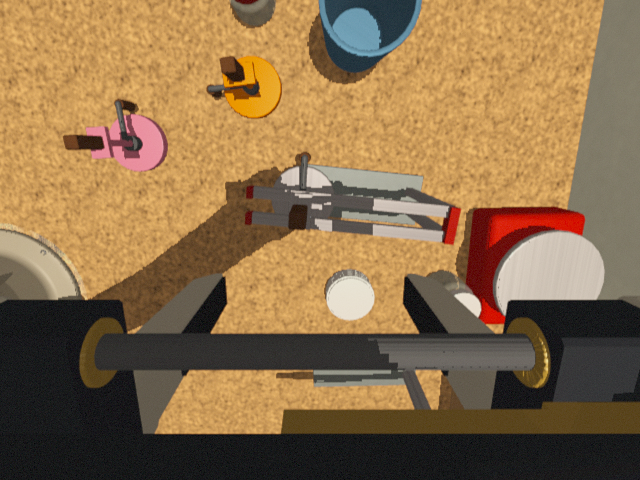

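Wrist view over the red rail: stops at (249,191) and (249,217), cross piece at (452,225), and the dark grip at (298,216). The orange and pink keys stand on the table away from the rail. The crop of the blue rail shows the brass gap (notch) between columns 334 and 359.

```bash
python3 - <<'E'
from h import *
C=load("wr1");A=load("scene0");B=load("side0");S=[]
for lo,hi in(((0,150,40),(6,255,255)),((172,150,40),(180,255,255))):
  for c,s in blobs(C[0],lo,hi,(240,180,222,70)): print("red",c,s,onz(C,c,.198).round(4))
for c,s in blobs(C[0],(0,40,0),(20,255,75),(270,185,60,60),20): print("dark",c,s)
b=C[0][180:240,240:340];cv2.imwrite("pics/c2.png",cv2.resize(b,None,fx=6,fy=6,interpolation=cv2.INTER_CUBIC))
E
```

```text
red [249.2 191.9] [246 186   8  13  69] [0.4689 0.1957 0.198 ]
red [450.8 225.1] [442 207  19  37 419] [0.6808 0.1562 0.198 ]
red [248.1 217.4] [245 211   8  14  72] [0.4658 0.1688 0.198 ]
dark [297.4 216.6] [288 204  20  26 440]
```

View pics/c2.png

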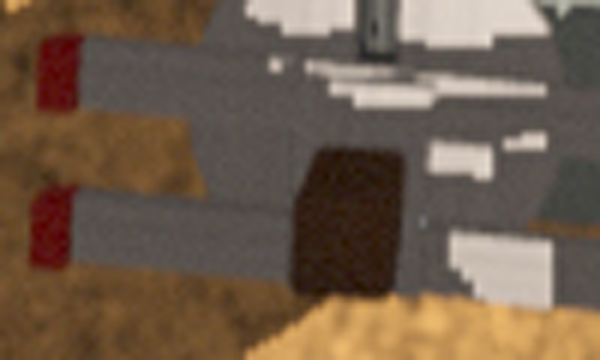

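```bash
python3 - <<'E'
from h import *
C=load("wr1");A=load("scene0");B=load("side0")
p=(297.7,220.3)
print(onz(C,p,.25),tri(C,p,A,(381.2,243)),tri(C,p,B,(242.5,226)))
u=np.array([np.cos(np.radians(-6.9)),np.sin(np.radians(-6.9))]);n=np.array([-u[1],u[0]]);o=np.array([.4673,.1822])+.098*u
g=onz(C,p,.25)[:2]-o;print("rail x,y",g@u,g@n,"on line:",o+u*(g@u))
delta([*(o+u*(g@u)),.30],-6.9)
E
```

```text
[0.521219   0.17572122 0.25      ] (array([0.52141863, 0.17643345, 0.25358447]), np.float64(0.00010299878017849153)) (array([0.52052695, 0.17408058, 0.24693737]), np.float64(0.0021776738196935754))
rail x,y -0.043693174300493236 4.580230153564865e-05 on line: [0.5212135  0.17567575]
pos [0.5364 0.1677 0.3869] yaw -1.21 F [ 0.5 -0.1 -0.7] d_tool [-0.0151 -0.0084  0.0869] twist [0.49 0.14 5.69] t 4.25
```

Request:
move_arm(deltas=[{"translation": [-0.015,-0.008,0.0],"twist": [0.5,0.1,5.7]},{"translation": [0,0,0.04],"twist": [0,0,0]},{"translation": [0,0,0.03],"twist": [0,0,0]},{"translation": [0,0,0],"twist": [0,0,0]}])

```text
t: 4.75
ee_pos: [0.523, 0.1684, 0.316]
tcp_rot: [[0.991, -0.135, 0.001], [-0.135, -0.991, -0.002], [0.002, 0.002, -1.0]]
contact_force: [1.1, 0.5, -1.0]
gripper_width: 1.005
```

```bash
python3 - <<'E'
from h import *
delta([.5212,.1757,.213],-6.9)
E
```

```text
pos [0.523  0.1684 0.316 ] yaw -7.73 F [ 1.1  0.5 -1. ] d_tool [-0.0029 -0.0072  0.103 ] twist [ 0.1  -0.09 -0.83] t 4.75
```

Request:
move_arm(deltas=[{"translation": [-0.003,-0.007,0.0],"twist": [0,0,-0.8]},{"translation": [0,0,0],"twist": [0,0,0]},{"translation": [0,0,0.03],"twist": [0,0,0]},{"translation": [0,0,0.03],"twist": [0,0,0]},{"translation": [0,0,0],"twist": [0,0,0]}])

```text
t: 5.38
ee_pos: [0.5244, 0.176, 0.2604]
tcp_rot: [[0.992, -0.122, 0.01], [-0.122, -0.992, 0.0], [0.01, -0.001, -1.0]]
contact_force: [-0.1, 0.2, 0.2]
gripper_width: 0.997
```

```bash
python3 - <<'E'
from h import *
delta([.5212,.1757,.213],-6.9)
E
```

```text
pos [0.5244 0.176  0.2604] yaw -7.03 F [-0.1  0.2  0.2] d_tool [-0.0035  0.0008  0.0474] twist [-0.08 -0.55 -0.13] t 5.38
```

Request:
move_arm(deltas=[{"translation": [-0.003,0.0,0.024],"twist": [0,-0.5,0]},{"translation": [0,0,0.022],"twist": [0,0,0]},{"translation": [0,0,0],"twist": [0,0,0]},{"translation": [0,0,0],"twist": [0,0,0]}])

```text
t: 5.88
ee_pos: [0.5252, 0.1784, 0.2204]
tcp_rot: [[0.992, -0.123, 0.009], [-0.123, -0.992, 0.004], [0.009, -0.005, -1.0]]
contact_force: [0.4, -0.1, 0.2]
gripper_width: 0.995
```

```bash
python3 - <<'E'
from h import *
delta([.5212,.1757,.213],-6.9)
E
```

```text
pos [0.5252 0.1784 0.2204] yaw -7.05 F [ 0.4 -0.1  0.2] d_tool [-0.0037  0.0032  0.0074] twist [-0.3  -0.5  -0.15] t 5.88
```

Request:
move_arm(deltas=[{"translation": [-0.004,0.003,0.006],"twist": [-0.3,-1.0,0]},{"translation": [0,0,0],"twist": [0,0,0]}])

```text
t: 6.12
ee_pos: [0.5215, 0.176, 0.216]
tcp_rot: [[0.992, -0.123, -0.007], [-0.123, -0.992, 0.001], [-0.007, -0.001, -1.0]]
contact_force: [-0.0, -0.2, 0.3]
gripper_width: 0.998
```

```bash
python3 - <<'E'
from h import *
delta([.5212,.1757,.213],-6.9)
E
```

```text
pos [0.5215 0.176  0.216 ] yaw -7.06 F [-0.  -0.2  0.3] d_tool [-0.0002  0.0004  0.003 ] twist [-0.03  0.42 -0.16] t 6.12
```

Request:
move_arm(claw=0.0, deltas=[{"translation": [0,0,0.002],"twist": [0,0.4,0]},{"translation": [0,0,0],"twist": [0,0,0]},{"translation": [0,0,0],"twist": [0,0,0]},{"translation": [0,0,0],"twist": [0,0,0]},{"translation": [0,0,0],"twist": [0,0,0]},{"translation": [0,0,0],"twist": [0,0,0]}])

```text
t: 6.88
ee_pos: [0.5216, 0.1761, 0.2143]
tcp_rot: [[0.992, -0.123, 0.001], [-0.123, -0.992, 0.001], [0.001, -0.001, -1.0]]
contact_force: [-0.6, -1.1, 0.7]
gripper_width: 0.401
```

```bash
python3 - <<'E'
from h import *
delta([.5212,.1757,.230],-6.9);print(robot.read_state()["gripper_width"]*93, robot.read_state()["moment"])
E
```

```text
pos [0.5216 0.1761 0.2143] yaw -7.07 F [-0.6 -1.1  0.7] d_tool [-0.0004  0.0004 -0.0157] twist [-0.04 -0.04 -0.17] t 6.88
37.30525667563892 [-0.09079044 -0.06573841 -0.01794869]
```

Fingers are still closing; I'll wait for them.

Request:
move_arm(deltas=[{"translation": [0,0,0],"twist": [0,0,0]},{"translation": [0,0,0],"twist": [0,0,0]},{"translation": [0,0,0],"twist": [0,0,0]},{"translation": [0,0,0],"twist": [0,0,0]},{"translation": [0,0,0],"twist": [0,0,0]}])

```text
t: 7.5
ee_pos: [0.5213, 0.1763, 0.2143]
tcp_rot: [[0.992, -0.123, 0.0], [-0.123, -0.992, 0.001], [0.0, -0.001, -1.0]]
contact_force: [-0.6, 0.3, -0.3]
gripper_width: 0.168
```

```bash
python3 - <<'E'
from h import *
delta([.5212,.1757,.230],-6.9);print(robot.read_state()["gripper_width"]*93, robot.read_state()["moment"])
E
```

```text
pos [0.5213 0.1763 0.2143] yaw -7.05 F [-0.6  0.3 -0.3] d_tool [-0.      0.0006 -0.0157] twist [-0.04 -0.   -0.15] t 7.5
15.652875674148309 [0.01740486 0.03036846 0.00741329]
```

Request:
move_arm(deltas=[{"translation": [0,0,-0.006],"twist": [0,0,0]},{"translation": [0,0,-0.006],"twist": [0,0,0]},{"translation": [0,0,-0.006],"twist": [0,0,0]},{"translation": [0,0,0],"twist": [0,0,0]}])

```text
t: 8.0
ee_pos: [0.521, 0.1756, 0.2329]
tcp_rot: [[0.992, -0.123, -0.001], [-0.123, -0.992, -0.0], [-0.001, 0.0, -1.0]]
contact_force: [-0.7, 0.4, -3.6]
gripper_width: 0.172
```

```bash
python3 - <<'E'
from h import *
delta([.5212,.1757,.230],-6.9);print(robot.read_state()["gripper_width"]*93, robot.read_state()["moment"])
E
```

```text
pos [0.521  0.1756 0.2329] yaw -7.07 F [-0.7  0.4 -3.6] d_tool [ 0.0002 -0.0001  0.0029] twist [ 0.01  0.06 -0.17] t 8.0
15.95259060490499 [-0.02012307 -0.09231862  0.00093577]
```

Request:
move_arm(deltas=[{"translation": [-0.01,0,0],"twist": [0,0,0]},{"translation": [-0.015,0,0],"twist": [0,0,0]},{"translation": [-0.015,0,0],"twist": [0,0,0]},{"translation": [0,0,0],"twist": [0,0,0]}])

```text
t: 8.5
ee_pos: [0.477, 0.1808, 0.2327]
tcp_rot: [[0.993, -0.122, -0.002], [-0.122, -0.993, -0.001], [-0.002, 0.001, -1.0]]
contact_force: [-0.1, -1.1, -3.8]
gripper_width: 0.17
```

```bash
cat >> h.py <<'E'
def rail(o,yaw):
    s=robot.read_state();u=np.array([np.cos(np.radians(yaw)),np.sin(np.radians(yaw))]);g=np.array(s["ee_pos"])[:2]-o
    print("rail x %.4f y %.4f seat z %.4f"%(g@u,-g[0]*u[1]+g[1]*u[0],s["ee_pos"][2]-.0243),"F",np.round(s["contact_force"],1),"M",np.round(s["moment"],2),"w %.1f"%(93*s["gripper_width"]))
RED=(np.array([.4673,.1822])+.098*np.array([np.cos(np.radians(-6.9)),np.sin(np.radians(-6.9))]),-6.9)
BLUE=(np.array([.4784+.098,-.1537+.0005]),.3)
E
python3 - <<'E'
from h import *
delta([.436,.186,.232],-6.9);rail(*RED)
E
```

```text
pos [0.477  0.1808 0.2327] yaw -7.01 F [-0.1 -1.1 -3.8] d_tool [-0.0414 -0.0002  0.0008] twist [ 0.06  0.12 -0.11] t 8.5
rail x -0.0882 y -0.0003 seat z 0.2084 F [-0.1 -1.1 -3.8] M [-0.02 -0.09 -0.05] w 15.8
```

Request:
move_arm(deltas=[{"translation": [-0.014,0,0],"twist": [0,0,0]},{"translation": [-0.014,0,0],"twist": [0,0,0]},{"translation": [-0.013,0,0],"twist": [0,0,0]},{"translation": [0,0,0],"twist": [0,0,0]},{"translation": [0,0,0],"twist": [0,0,0]}])

```text
t: 9.12
ee_pos: [0.4336, 0.1863, 0.233]
tcp_rot: [[0.993, -0.122, -0.001], [-0.122, -0.993, -0.001], [-0.001, 0.001, -1.0]]
contact_force: [-0.3, 0.0, -3.2]
gripper_width: 0.169
```

```bash
python3 - <<'E'
from h import *
delta([.445,-.154,.232],0.3);rail(*RED)
E
```

```text
pos [0.4336 0.1863 0.233 ] yaw -6.99 F [-0.3  0.  -3.2] d_tool [0.0527 0.3364 0.0012] twist [ 0.04  0.07 -7.29] t 9.12
rail x -0.1320 y -0.0000 seat z 0.2087 F [-0.3  0.  -3.2] M [-0.02 -0.13 -0.03] w 15.7
```

Request:
move_arm(deltas=[{"translation": [0,0,0],"twist": [0,0,-7.3]},{"translation": [0,0.015,0],"twist": [0,0,0]},{"translation": [0,0.03,0],"twist": [0,0,0]},{"translation": [0,0.03,0],"twist": [0,0,0]},{"translation": [0.006,0.03,0],"twist": [0,0,0]},{"translation": [0.006,0.03,0],"twist": [0,0,0]},{"translation": [0.004,0.03,0],"twist": [0,0,0]},{"translation": [0,0.03,0],"twist": [0,0,0]},{"translation": [0,0.03,0],"twist": [0,0,0]},{"translation": [0,0.02,0],"twist": [0,0,0]},{"translation": [0,0,0],"twist": [0,0,0]}])

```text
t: 10.5
ee_pos: [0.4489, -0.0771, 0.2324]
tcp_rot: [[1.0, -0.031, -0.002], [-0.031, -1.0, -0.002], [-0.002, 0.002, -1.0]]
contact_force: [-0.1, 0.1, -3.9]
gripper_width: 0.172
```

```bash
python3 - <<'E'
from h import *
delta([.442,-.1535,.232],0.3);rail(*BLUE)
E
```

```text
pos [ 0.4489 -0.0771  0.2324] yaw -1.76 F [-0.1  0.1 -3.9] d_tool [-0.0046  0.0765  0.0005] twist [ 0.09  0.11 -2.06] t 10.5
rail x -0.1271 y 0.0767 seat z 0.2081 F [-0.1  0.1 -3.9] M [-0.03 -0.14  0.04] w 16.0
```

Request:
move_arm(deltas=[{"translation": [-0.006,0.012,0],"twist": [0,0,-2.0]},{"translation": [0,0.025,0],"twist": [0,0,0]},{"translation": [0,0.02,0],"twist": [0,0,0]},{"translation": [0,0.01,0],"twist": [0,0,0]},{"translation": [0,0,0],"twist": [0,0,0]},{"translation": [0,0,0],"twist": [0,0,0]}])

```text
t: 11.25
ee_pos: [0.4422, -0.1434, 0.2326]
tcp_rot: [[1.0, -0.001, -0.001], [-0.001, -1.0, 0.0], [-0.001, -0.0, -1.0]]
contact_force: [0.4, -0.3, -4.3]
gripper_width: 0.172
```

```bash
python3 - <<'E'
from h import *
delta([.447,-.1535,.232],0.3);rail(*BLUE)
for n in("scene","side"): save(n,n+"1")
f=lambda i,x,y,w,h:cv2.resize(i[y:y+h,x:x+w],(400,300),interpolation=cv2.INTER_CUBIC)
a=load("scene1")[0];b=load("side1")[0]
cv2.imwrite("pics/c3.png",np.hstack([f(a,225,165,100,75),f(b,320,140,100,75)]))
C=load("wb1");
E
```

```text
pos [ 0.4422 -0.1434  0.2326] yaw -0.08 F [ 0.4 -0.3 -4.3] d_tool [0.0048 0.01   0.0006] twist [-0.    0.07 -0.38] t 11.25
rail x -0.1341 y 0.0105 seat z 0.2083 F [ 0.4 -0.3 -4.3] M [-0.01 -0.1  -0.  ] w 16.0
```

View pics/c3.png

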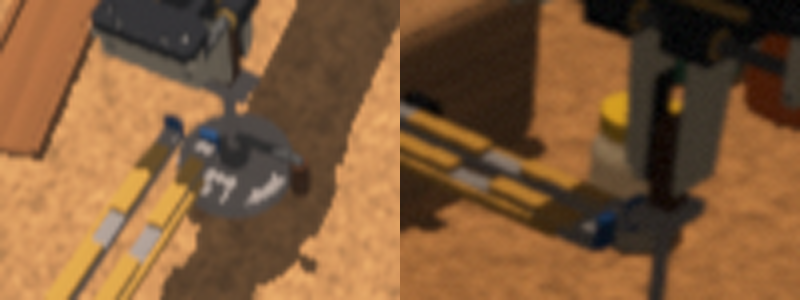

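The crop shows the key held upright just outside the blue stops and slightly to the +y side, as the numbers say. I'll re-measure the blue rail with the wrist camera at rest.

```bash
python3 - <<'E'
from h import *
C=save("wrist","wb2")
for X in([.478,-.140,.198],[.478,-.167,.198],[.570,-.153,.19],[.693,-.153,.198]): print(proj(C,X).round(0))
for c,s in blobs(C[0],(100,120,25),(125,255,255),(200,100,440,330),25): print("blue",c,s,onz(C,c,.198).round(4))
E
```

```text
[372. 262.]
[370. 302.]
[511. 277.]
[714. 282.]
blue [394.6 166.6] [  200   100   440   201 49163] [ 0.4884 -0.0821  0.198 ]
blue [519.1 238.1] [ 407  221  212   30 1153] [ 0.5664 -0.1245  0.198 ]
blue [477.4 272.3] [ 349  247  275   40 5002] [ 0.5438 -0.1466  0.198 ]
blue [314.4 303.6] [ 296  272   38   61 1997] [ 0.4423 -0.1678  0.198 ]
blue [529.9 316.8] [ 394  289  220   45 3468] [ 0.5815 -0.1771  0.198 ]
blue [559.6 291.2] [522 288  95  20 299] [ 0.5973 -0.1593  0.198 ]
blue [272.8 353. ] [268 317  12  71 452] [ 0.4145 -0.2036  0.198 ]
blue [356.  352.8] [350 317  11  71 465] [ 0.47   -0.2035  0.198 ]
blue [423.1 406.2] [  200   369   398    61 14231] [ 0.5181 -0.2458  0.198 ]
```

```bash
python3 - <<'E'
from h import *
C=load("wb2")
for c,s in blobs(C[0],(100,120,25),(125,255,255),(330,230,310,110),25): print("blue",c,s,onz(C,c,.198).round(4))
for r in (262,264,300,302): 
    row=C[0][r,350:640].astype(int); print(r,"".join("Y" if p[2]-p[0]>50 else ("b" if p[0]-p[2]>30 else ".") for p in row))
b=C[0][220:340,320:640];cv2.imwrite("pics/c4.png",cv2.resize(b,None,fx=2.5,fy=2.5,interpolation=cv2.INTER_CUBIC))
E
```

```text
blue [368.6 260.4] [363 249  12  24 260] [ 0.4758 -0.1387  0.198 ]
blue [369.  293.3] [364 288  10  12  64] [ 0.4769 -0.1607  0.198 ]
262 ........YYYY.bbbbbbbbbbbbb....................YYYYYYYYYYYYYYYYYYYYYYYYYYYYYYYYYYYYYYYYYYYYYYYYYYYYYYYYYYYYYYYYYYYYYYYYYYYYYYYYYYYYYYYYYYYYYY........................................YYYYYYYYYYYYYYYYYYYYYYYYYYYYYYYYYYYYYYYYYYYYYYYYYYYYYYYYYYYYYYYYYYYYYYYYYYYYYYYYYYYYYYYYYYYYYYY...............
264 .......YYYYY.bbbbbbbbbbbbb....................YYYYYYYYYYYYYYYYYYYYYYYYYYYYYYYYYYYYYYYYYYYYYYYYYYYYYYYYYYYYYYYYYYYYYYYYYYYYYYYYYYYYYYYYYYYYY........................................YYYYYYYYYYYYYYYYYYYYYYYYYYYYYYYYYYYYYYYYYYYYYYYYYYYYYYYYYYYYYYYYYYYYYYYYYYYYYYYYYYYYYYYYYYYYYYY................
300 .................................................................................YYYYYYYYYYYYYY.Y.Y.YYYY.YYY.YYYY.YYYYYYYYYYYYYYYYYYYYY......................................YYYYYYYYYYYYYYYYYYYYYYYYYYYYYYYYYYYYYYYYYYYYYYYYYYYYYYYYYYYYYYYYYYYYYYYYYYYYYYYYYYYYYYYYYYYYY........................
302 ....................................................................................................................YYYYYYYYYYYYYYYYYY.......................................YYYYYYYYYYYYYYYYYYYYYYYYYYYYYYYYYYYYYYYYYYYYYYYYYYYYYYYYYYYYYYYYYYYYYYYYYYYYYYYYYYYYYYYYYYYYY........................
```

View pics/c4.png

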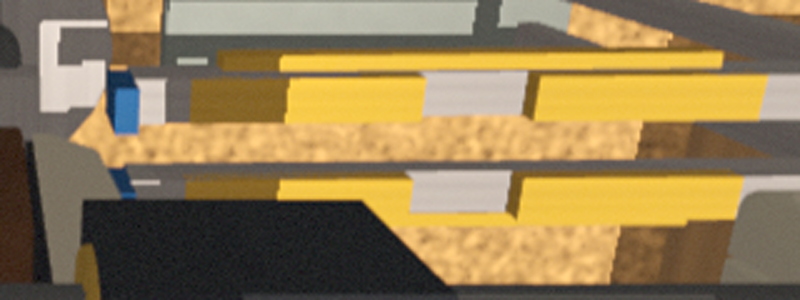

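```bash
python3 - <<'E'
from h import *
C=load("wb2");q=lambda x,y:(320+x/2.5-.3,220+y/2.5-.3)
print("stop",onz(C,q(125.5,109),.198))
for x,y in((210,122),(400,122),(700,122)): print("y+8",onz(C,q(x,y),.19).round(4))
for x,y in((200,177),(400,175),(700,174)): print("y-8",onz(C,q(x,y),.19).round(4))
for r in (258,262,266,296):
    m=np.array([int(p[2])-int(p[0])>50 for p in C[0][r]]);g=[i for i in range(440,560) if not m[i]]
    print(r,g[0],g[-1],onz(C,(g[0]-.5,r),.19).round(4),onz(C,(g[-1]+.5,r),.19).round(4))
delta([.445,-.1535,.233],0.3)
E
```

```text
stop [ 0.47663992 -0.14061746  0.198     ]
y+8 [ 0.5    -0.1469  0.19  ]
y+8 [ 0.5491 -0.1469  0.19  ]
y+8 [ 0.6265 -0.1469  0.19  ]
y-8 [ 0.4984 -0.1622  0.19  ]
y-8 [ 0.5509 -0.1617  0.19  ]
y-8 [ 0.6296 -0.1614  0.19  ]
258 490 529 [ 0.5544 -0.1398  0.19  ] [ 0.58   -0.1398  0.19  ]
262 490 529 [ 0.5548 -0.1425  0.19  ] [ 0.5805 -0.1425  0.19  ]Traceback (most recent call last):
  File "<stdin>", line 8, in <module>
IndexError: list index out of range
```

Request:
move_arm(deltas=[{"translation": [0,0.011,0],"twist": [0,0,-0.3]},{"translation": [0,0,0],"twist": [0,0,0]},{"translation": [0,0,0],"twist": [0,0,0]}])

```text
t: 11.78
ee_pos: [0.4424, -0.1549, 0.2326]
tcp_rot: [[1.0, 0.005, -0.001], [0.005, -1.0, -0.0], [-0.001, 0.0, -1.0]]
contact_force: [-0.8, -0.4, -3.3]
gripper_width: 0.174
```

```bash
sed -i 's/^BLUE=.*/BLUE=(np.array([.5748,-.1543]),0.1)/' h.py; python3 - <<'E'
from h import *
delta([.515,-.1543,.233],0.1);rail(*BLUE)
E
```

```text
pos [ 0.4424 -0.1549  0.2326] yaw 0.31 F [-0.8 -0.4 -3.3] d_tool [ 0.0726 -0.0002 -0.0004] twist [0.01 0.07 0.21] t 11.78
rail x -0.1324 y -0.0004 seat z 0.2083 F [-0.8 -0.4 -3.3] M [-0.03 -0.1   0.02] w 16.1
```

Request:
move_arm(deltas=[{"translation": [0.01,0,0],"twist": [0,0,0]},{"translation": [0.014,0,0],"twist": [0,0,0]},{"translation": [0.014,0,0],"twist": [0,0,0]},{"translation": [0.014,0,0],"twist": [0,0,0]},{"translation": [0.012,0,0],"twist": [0,0,0]},{"translation": [0.005,0,0],"twist": [0,0,0]},{"translation": [0,0,0],"twist": [0,0,0]}])

```text
t: 12.65
ee_pos: [0.5176, -0.1539, 0.2321]
tcp_rot: [[1.0, 0.006, -0.001], [0.006, -1.0, 0.001], [-0.001, -0.001, -1.0]]
contact_force: [0.4, -0.2, -4.0]
gripper_width: 0.17
```

```bash
python3 - <<'E'
from h import *
delta([.515,-.1543,.2153],0.1);rail(*BLUE)
E
```

```text
pos [ 0.5176 -0.1539  0.2321] yaw 0.35 F [ 0.4 -0.2 -4. ] d_tool [-0.0026  0.0004  0.0168] twist [-0.04  0.05  0.25] t 12.65
rail x -0.0572 y 0.0005 seat z 0.2078 F [ 0.4 -0.2 -4. ] M [-0.09 -0.05 -0.01] w 15.8
```

Lower in small steps toward contact, at about seat z 0.190.

Request:
move_arm(deltas=[{"translation": [0,0,0.005],"twist": [0,0,0]},{"translation": [0,0,0.005],"twist": [0,0,0]},{"translation": [0,0,0.003],"twist": [0,0,0]},{"translation": [0,0,0.002],"twist": [0,0,0]},{"translation": [0,0,0],"twist": [0,0,0]}])

```text
t: 13.28
ee_pos: [0.516, -0.1542, 0.2159]
tcp_rot: [[1.0, 0.005, -0.002], [0.005, -1.0, 0.0], [-0.002, -0.0, -1.0]]
contact_force: [-0.1, 0.1, -4.9]
gripper_width: 0.167
```

```bash
python3 - <<'E'
from h import *
rail(*BLUE)
E
```

```text
rail x -0.0588 y 0.0002 seat z 0.1916 F [-0.1  0.1 -4.9] M [-0.04 -0.09  0.01] w 15.6
```

Request:
move_arm(deltas=[{"translation": [0,0,0.001],"twist": [0,0,0]},{"translation": [0,0,0.001],"twist": [0,0,0]},{"translation": [0,0,0],"twist": [0,0,0]}])

```text
t: 13.65
ee_pos: [0.5161, -0.1542, 0.2147]
tcp_rot: [[1.0, 0.005, -0.002], [0.005, -1.0, -0.0], [-0.002, 0.0, -1.0]]
contact_force: [-0.7, 0.7, -2.5]
gripper_width: 0.171
```

```bash
python3 - <<'E'
from h import *
rail(*BLUE)
E
```

```text
rail x -0.0587 y 0.0002 seat z 0.1904 F [-0.7  0.7 -2.5] M [-0.02 -0.01 -0.01] w 15.9
```

Request:
move_arm(deltas=[{"translation": [0,0,0.001],"twist": [0,0,0]},{"translation": [0,0,0],"twist": [0,0,0]}])

```text
t: 13.9
ee_pos: [0.5162, -0.1543, 0.2146]
tcp_rot: [[1.0, 0.005, -0.001], [0.005, -1.0, -0.001], [-0.001, 0.001, -1.0]]
contact_force: [-1.4, -0.2, -2.0]
gripper_width: 0.171
```

```bash
python3 - <<'E'
from h import *
rail(*BLUE)
E
```

```text
rail x -0.0586 y 0.0001 seat z 0.1903 F [-1.4 -0.2 -2. ] M [0.01 0.16 0.06] w 15.9
```

Request:
move_arm(deltas=[{"translation": [0.004,0,0.0005],"twist": [0,0,0]},{"translation": [0.004,0,0.0005],"twist": [0,0,0]},{"translation": [0.004,0,0.0005],"twist": [0,0,0]},{"translation": [0.004,0,0.0005],"twist": [0,0,0]},{"translation": [0,0,0],"twist": [0,0,0]}])

```text
t: 14.52
ee_pos: [0.5184, -0.1542, 0.2149]
tcp_rot: [[1.0, 0.003, -0.029], [0.003, -1.0, -0.006], [-0.029, 0.006, -1.0]]
contact_force: [2.5, 0.5, -1.6]
gripper_width: 0.17
```

```bash
python3 - <<'E'
from h import *
rail(*BLUE);delta([.569,-.1543,.214],0.1)
E
```

```text
rail x -0.0564 y 0.0002 seat z 0.1906 F [ 2.5  0.5 -1.6] M [ 0.08 -0.58 -0.  ] w 15.8
pos [ 0.5184 -0.1542  0.2149] yaw 0.18 F [ 2.5  0.5 -1.6] d_tool [ 0.0506  0.0002 -0.0006] twist [0.36 1.67 0.08] t 14.53
```

Request:
move_arm(deltas=[{"translation": [0,0,-0.0005],"twist": [0.3,1.7,0]},{"translation": [0,0,0],"twist": [0,0,0]}])

```text
t: 14.78
ee_pos: [0.5187, -0.1543, 0.2149]
tcp_rot: [[1.0, 0.003, 0.003], [0.003, -1.0, -0.0], [0.003, 0.0, -1.0]]
contact_force: [-0.2, 0.2, -3.8]
gripper_width: 0.169
```

```bash
python3 - <<'E'
from h import *
rail(*BLUE);delta([.569,-.1543,.214],0.1)
E
```

```text
rail x -0.0561 y 0.0001 seat z 0.1906 F [-0.2  0.2 -3.8] M [-0.04 -0.09 -0.  ] w 15.8
pos [ 0.5187 -0.1543  0.2149] yaw 0.19 F [-0.2  0.2 -3.8] d_tool [0.0503 0.0002 0.001 ] twist [ 0.02 -0.18  0.09] t 14.78
```

Request:
move_arm(deltas=[{"translation": [0.003,0,0],"twist": [0,0,0]}])

```text
t: 14.9
ee_pos: [0.5217, -0.1544, 0.2147]
tcp_rot: [[1.0, 0.003, 0.003], [0.003, -1.0, -0.0], [0.003, 0.0, -1.0]]
contact_force: [-0.5, 0.6, -4.2]
gripper_width: 0.172
```

```bash
python3 - <<'E'
from h import *
rail(*BLUE);delta([.569,-.1543,.214],0.1)
E
```

```text
rail x -0.0531 y -0.0000 seat z 0.1904 F [-0.5  0.6 -4.2] M [-0.01 -0.05  0.  ] w 16.0
pos [ 0.5217 -0.1544  0.2147] yaw 0.18 F [-0.5  0.6 -4.2] d_tool [0.0473 0.     0.0009] twist [ 0.01 -0.18  0.08] t 14.9
```

Request:
move_arm(deltas=[{"translation": [0.004,0,0],"twist": [0,0,0]},{"translation": [0.004,0,0],"twist": [0,0,0]},{"translation": [0.004,0,0],"twist": [0,0,0]},{"translation": [0.004,0,0],"twist": [0,0,0]}])

```text
t: 15.4
ee_pos: [0.5384, -0.1544, 0.2146]
tcp_rot: [[1.0, 0.003, 0.001], [0.003, -1.0, -0.0], [0.001, 0.0, -1.0]]
contact_force: [-1.3, -0.3, -0.9]
gripper_width: 0.17
```

```bash
python3 - <<'E'
from h import *
rail(*BLUE);delta([.569,-.1543,.214],0.1)
E
```

```text
rail x -0.0364 y -0.0001 seat z 0.1903 F [-1.3 -0.3 -0.9] M [ 0.01  0.44 -0.02] w 15.8
pos [ 0.5384 -0.1544  0.2146] yaw 0.17 F [-1.3 -0.3 -0.9] d_tool [ 0.0306 -0.      0.0006] twist [ 0.01 -0.07  0.07] t 15.4
```

Request:
move_arm(deltas=[{"translation": [0.004,0,-0.0003],"twist": [0,0,0]},{"translation": [0.004,0,0],"twist": [0,0,0]},{"translation": [0.004,0,0],"twist": [0,0,0]},{"translation": [0.004,0,0],"twist": [0,0,0]}])

```text
t: 15.9
ee_pos: [0.5566, -0.1542, 0.2147]
tcp_rot: [[1.0, 0.003, 0.003], [0.003, -1.0, 0.0], [0.003, -0.0, -1.0]]
contact_force: [-0.6, -0.9, -2.6]
gripper_width: 0.17
```

```bash
python3 - <<'E'
from h import *
rail(*BLUE);delta([.569,-.1543,.214],0.1)
E
```

```text
rail x -0.0182 y 0.0001 seat z 0.1904 F [-0.6 -0.9 -2.6] M [-0.02  0.08  0.01] w 15.8
pos [ 0.5566 -0.1542  0.2147] yaw 0.18 F [-0.6 -0.9 -2.6] d_tool [0.0124 0.0001 0.0007] twist [-0.02 -0.17  0.08] t 15.9
```

Request:
move_arm(deltas=[{"translation": [0.003,0,0],"twist": [0,0,0]},{"translation": [0.003,0,0],"twist": [0,0,0]},{"translation": [0.002,0,0.0005],"twist": [0,0,0]},{"translation": [0.002,0,0.0005],"twist": [0,0,0]}])

```text
t: 16.4
ee_pos: [0.5672, -0.1542, 0.2138]
tcp_rot: [[1.0, 0.003, 0.003], [0.003, -1.0, 0.0], [0.003, -0.0, -1.0]]
contact_force: [-0.4, -0.9, -4.0]
gripper_width: 0.17
```

```bash
python3 - <<'E'
from h import *
rail(*BLUE);delta([.569,-.1543,.214],0.1)
E
```

```text
rail x -0.0076 y 0.0001 seat z 0.1895 F [-0.4 -0.9 -4. ] M [-0.06 -0.09  0.01] w 15.8
pos [ 0.5672 -0.1542  0.2138] yaw 0.18 F [-0.4 -0.9 -4. ] d_tool [ 0.0018  0.0001 -0.0002] twist [-0.01 -0.16  0.08] t 16.4
```

Seat z has dropped below the running surface with the full weight on the gripper, so it is over the notch. I'll lower it gently.

Request:
move_arm(deltas=[{"translation": [0.001,0,0.001],"twist": [0,0,0]},{"translation": [0,0,0.001],"twist": [0,0,0]},{"translation": [0,0,0.001],"twist": [0,0,0]}])

```text
t: 16.77
ee_pos: [0.5685, -0.1542, 0.2103]
tcp_rot: [[1.0, 0.003, 0.003], [0.003, -1.0, 0.0], [0.003, -0.0, -1.0]]
contact_force: [0.0, 0.6, -4.1]
gripper_width: 0.168
```

```bash
python3 - <<'E'
from h import *
rail(*BLUE);delta([.569,-.1543,.209],0.1)
E
```

```text
rail x -0.0063 y 0.0001 seat z 0.1860 F [ 0.   0.6 -4.1] M [-0.06 -0.09 -0.01] w 15.6
pos [ 0.5685 -0.1542  0.2103] yaw 0.18 F [ 0.   0.6 -4.1] d_tool [0.0005 0.0001 0.0013] twist [-0.02 -0.17  0.08] t 16.77
```

Request:
move_arm(deltas=[{"translation": [0,0,0.001],"twist": [0,0,0]},{"translation": [0,0,0.0007],"twist": [0,0,0]},{"translation": [0,0,0],"twist": [0,0,0]}])

```text
t: 17.15
ee_pos: [0.5684, -0.1541, 0.2094]
tcp_rot: [[1.0, 0.003, 0.003], [0.003, -1.0, -0.0], [0.003, 0.0, -1.0]]
contact_force: [-0.7, 0.2, -3.7]
gripper_width: 0.17
```

```bash
python3 - <<'E'
from h import *
rail(*BLUE);delta([.569,-.1543,.209],0.1)
E
```

```text
rail x -0.0064 y 0.0002 seat z 0.1851 F [-0.7  0.2 -3.7] M [-0.02 -0.04 -0.05] w 15.8
pos [ 0.5684 -0.1541  0.2094] yaw 0.18 F [-0.7  0.2 -3.7] d_tool [0.0006 0.0002 0.0004] twist [ 0.01 -0.18  0.08] t 17.15
```

Request:
move_arm(deltas=[{"translation": [0,0,0.001],"twist": [0,0,0]},{"translation": [0,0,0.0005],"twist": [0,0,0]},{"translation": [0,0,0],"twist": [0,0,0]}])

```text
t: 17.52
ee_pos: [0.5685, -0.1542, 0.2093]
tcp_rot: [[1.0, 0.003, 0.004], [0.003, -1.0, -0.001], [0.004, 0.001, -1.0]]
contact_force: [-0.3, 0.4, -1.5]
gripper_width: 0.173
```

```bash
python3 - <<'E'
from h import *
rail(*BLUE);delta([.569,-.1543,.209],0.1)
E
```

```text
rail x -0.0063 y 0.0001 seat z 0.1850 F [-0.3  0.4 -1.5] M [0.03 0.12 0.02] w 16.1
pos [ 0.5685 -0.1542  0.2093] yaw 0.16 F [-0.3  0.4 -1.5] d_tool [0.0005 0.0001 0.0003] twist [ 0.07 -0.23  0.06] t 17.52
```

It is resting on the notch floor: z is 5 mm down and the load is off the gripper. Release.

Request:
move_arm(claw=0.05, deltas=[{"translation": [0,0,0],"twist": [0,0,0]},{"translation": [0,0,0],"twist": [0,0,0]},{"translation": [0,0,0],"twist": [0,0,0]},{"translation": [0,0,0],"twist": [0,0,0]},{"translation": [0,0,0],"twist": [0,0,0]},{"translation": [0,0,0],"twist": [0,0,0]}])

```text
t: 18.27
ee_pos: [0.5696, -0.1542, 0.2094]
tcp_rot: [[1.0, 0.003, 0.006], [0.003, -1.0, -0.001], [0.006, 0.001, -1.0]]
contact_force: [1.0, -0.0, 0.3]
gripper_width: 0.536
```

```bash
python3 - <<'E'
from h import *
rail(*BLUE);delta([.569,-.1543,.300],0.1)
E
```

```text
rail x -0.0052 y 0.0001 seat z 0.1851 F [ 1.  -0.   0.3] M [-0.01 -0.06 -0.02] w 49.9
pos [ 0.5696 -0.1542  0.2094] yaw 0.17 F [ 1.  -0.   0.3] d_tool [-0.      0.0002 -0.0906] twist [ 0.05 -0.35  0.07] t 18.27
```

Request:
move_arm(deltas=[{"translation": [0,0,-0.01],"twist": [0,0,0]},{"translation": [0,0,-0.02],"twist": [0,0,0]},{"translation": [0,0,-0.03],"twist": [0,0,0]},{"translation": [0,0,-0.04],"twist": [0,0,0]},{"translation": [0,0,-0.04],"twist": [0,0,0]},{"translation": [0,0,-0.03],"twist": [0,0,0]},{"translation": [0,0,0],"twist": [0,0,0]},{"translation": [0,0,0],"twist": [0,0,0]},{"translation": [0,0,0],"twist": [0,0,0]},{"translation": [0,0,0],"twist": [0,0,0]}])

```text
t: 19.52
ee_pos: [0.5673, -0.1532, 0.3873]
tcp_rot: [[1.0, 0.004, 0.005], [0.004, -1.0, -0.0], [0.005, 0.0, -1.0]]
contact_force: [-0.2, 0.1, -0.3]
gripper_width: 0.536
```

```bash
python3 - <<'E'
from h import *
rail(*BLUE)
for n in("scene","side","wrist"): save(n,n+"9")
f=lambda i,x,y,w,h:cv2.resize(i[y:y+h,x:x+w],(400,300),interpolation=cv2.INTER_CUBIC)
a=load("scene9")[0];b=load("side9")[0]
cv2.imwrite("pics/c9.png",np.vstack([np.hstack([f(a,205,175,100,75),f(b,290,120,120,90)]),np.hstack([cv2.resize(a,(400,300)),cv2.resize(load("wrist9")[0],(400,300))])]))
E
```

```text
rail x -0.0075 y 0.0012 seat z 0.3630 F [-0.2  0.1 -0.3] M [-0.04 -0.08  0.01] w 49.9
```

View pics/c9.png

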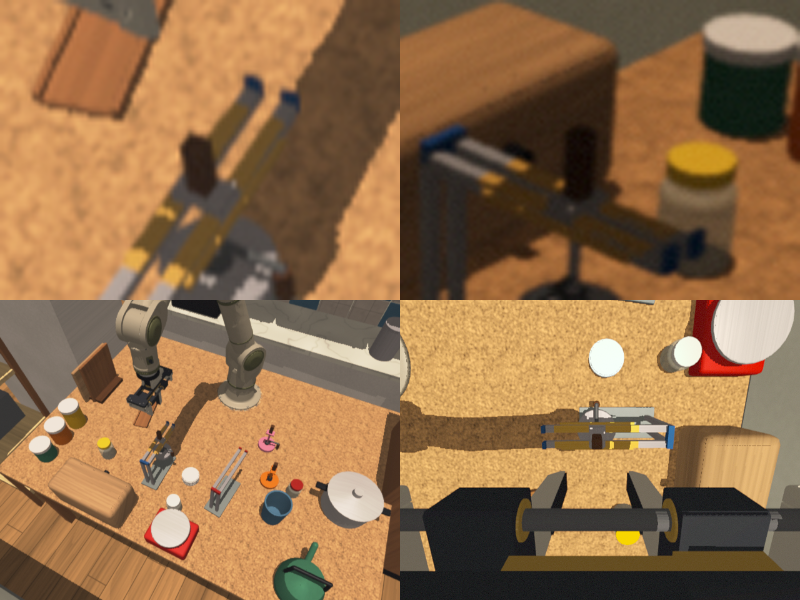

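The final crop shows the key hanging upright in the blue rail at the brass gap, grip top at about scene (254,210) and side (344,158). Everything else is in place. One numeric check, then I hand in.

```bash
python3 - <<'E'
from h import *
A=load("scene9");B=load("side9")
print(tri(A,(254.2,210),B,(344,159)))
robot.close_job()
E
```

```text
(array([ 0.56541278, -0.15367335,  0.24432284]), np.float64(0.0011278609719809149))
the job is handed in; nothing more can be done
```

The key now hangs upright in the blue rail's notch, with the gripper open and clear above it, and the job was handed in at about 20 s. The hand-in reports no verdict, so what follows is from my own readings.

**What I did**
1. I gripped the key across its x faces and lifted it about 18 mm, then took it out over the red end stop to x = -132 mm.
2. I carried it across and in over the blue end stop, and set it down 36 mm inside the open end.
3. I slid it along the strips until it was over the notch, lowered it in and released it.

**What the checks showed**
- **Seated:** the seat went from 190.3 mm on the strips to 185.0 mm at rest. The gripper's load fell from about 4 N to 1.5 N as the floor took the weight.
- **Position:** the notch measured 89 mm in from the open end, and the key sits within about 0.5 mm of the centre line.
- **Upright:** it looks upright in both fixed cameras. The grip top triangulates to 244 mm, against 245 expected.
- **Forces and surroundings:** force readings, taken only at the end of each move, never exceeded about 5 N. The jars and other things look unmoved in the final picture; I did not measure them.

**What went wrong or disagreed**
- **First slide stuck:** it moved only 2 mm of 16, and the tool tilted 1.7° under friction. I straightened the tool and took most of the weight off the strips; the seat rose at most about 0.3 mm and stayed within 1 mm of the strip height. After that it slid freely.
- **Slot centre:** the early two-camera estimate and the later wrist-camera estimates of the blue slot's centre differed by about 1.5 mm. I used -154.3 mm, which fitted.

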